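Clamp the tube rack on the shaker and start it

TASK

Secure the rack of tubes on the shaker and start it: with the fingertips push the black clamp knob along its slot until the bar has pushed the rack home against the rear fence, then push the knob round the corner to the end of the locking leg. Once it is locked, and not before, press the green start button fully and let it come up again. Everything is pushed, nothing is lifted: the rack stays on the deck with its tubes standing in their wells, and the other things on the bench stay where they are.

Things in the scene. Friction and masses are not known exactly. Their poses are not given: they have to be found in the camera images.
- shaker: Fixed tube shaker: white housing with dark steel deck. Origin at bench level; x points from clamp to rear fence (away from the robot), y left, z up. In its frame, mm: housing x -118..196, y -118..118; deck top z 71; rear fence's face x 183; clamp bar's front face x -27 + clamp_bar travel, top z 98; aluminium gate plate x -111..-31, y -12..84, top z 91.
- panel (a point): Centre of the top face of the shaker's grey control panel, 80 x 82 mm, in its front right corner beside the gate plate and 32 mm lower. It carries the start button, a small display and a fixed speed dial (20 mm diameter, 9 mm high, 19 mm towards the fence and 20 mm to the right of this point).
- knob_mid (a point): The black lock knob of the clamp, an upright round knob of 28 mm diameter with an orange disc on top; this point lies on its axis, 20 mm above the gate plate. Its straight side runs from 7 mm to 31 mm above the plate, its top is 37 mm above it. Its 12 mm shank stands in the 15 mm wide L-shaped slot of the gate plate. It cannot be lifted or turned.
- clamp_bar (a joint): Travel of the clamp bar and knob along the slot's long leg, along the shaker's +x, in m: 0 at the front end, 0.036 at the corner (hard stop). The bar (190 mm wide, 27 mm tall) pushes the rack ahead of it. Stays where left; takes about 3 N to move, plus the rack's sliding friction. The bar cannot move while the knob is in the cross leg.
- lock_knob (a joint): Travel of the knob along the slot's cross leg, along the shaker's +y, in m: 0 in the long leg, 0.028 at the end (hard stop), where the clamp is locked. Free only when clamp_bar is within about 1.5 mm of 0.036. Takes about 2.5 N; stays where left.
- slot_corner (a point): Centre of the slot's corner, on the top face of the gate plate. The knob's axis stands here with clamp_bar at 0.036 and lock_knob at 0.
- slot_end (a point): Centre line of the slot at the end of the locking leg, on the top face of the gate plate: the knob's axis must finish here. A small green dot on the plate marks it, 16 mm towards the robot (a red dot marks the open end of the slot).
- start_button_top (a point): Centre of the top face of the green start button, 24 mm diameter, in a grey round collar of 40 mm diameter on the control panel. It is pressed straight down.
- start_button (a joint): Depth of the start button in m: 0 up, 0.005 fully pressed. Sprung: moves at about 1.5 N, 5 N fully down, comes up when released.
- foam_rack: White foam tube rack, 158 mm (x) x 202 mm (y), 34 mm tall with small tubes up to 54 mm, loose on the deck, 0.35 kg nominal. Origin at the centre of its underside. Starts 7 to 21 mm short of the rear fence and up to 2 degrees askew; home when it is 104 mm ahead of the shaker's origin (x).
- blood_tube_0: Blood tube with red stopper, 17 mm diameter, 120 mm long, standing loose in a well of the rack towards the rear. Origin at the centre of its bottom.
- blood_tube_1: A second blood tube like the first, in another well towards the rear.
- vial_pink: Small white vial with pink cap, 25 mm diameter, 48 mm tall, bystander to the right; origin under its centre.
- vial_green: Small brown vial with green cap, 25 mm diameter, 48 mm tall, bystander to the right; origin under its centre.
- lab_timer: White bench timer, 64 x 64 x 18 mm, bystander near the front edge; origin under its centre.
- specimen_cup: White specimen cup, 61 mm diameter, 66 mm tall, bystander far right; origin under its centre.
- tape_roll: Roll of tan tape lying flat, 96 mm diameter, 25 mm high, bystander to the left; origin under its centre.
- tip_box: Blue pipette tip box with clear lid, 91 x 122 x 62 mm, bystander to the left; origin under its centre.

How it is judged:
By the outcome, as a careful person would: the job done as asked, in the order asked, and still so for the second after the job is handed in, with the robot touching nothing.
It also fails if it takes over 45 s, if anything falls off the work surface, if the arm or the gripper's body presses on something with over 40 N, if the wrist force passes 120 N, or if a joint passes its speed limit or range.

ROBOT

A 7-joint arm with a two-finger parallel gripper is mounted at the origin on a cart in front of the work surface, level with it; the furniture and walls round the work are solid. World frame = base frame: x ahead of the robot, y to its left, z up, the work surface at z = 0. Lengths are in m, angles in rad, forces in N, time in s.
With the tool pointing down it reaches from about 0.425 to 0.925 m from the base axis. Payload 6.8 kg.
Tool frame: the origin (TCP) lies between the finger pads; the fingertips stand 11 mm ahead of it and the grasp point (between the pads) lies 8 mm behind it; z points along the fingers, y is the line along which they close (so a half turn about z gives the same grasp; the last joint's range is limited). The gripper opens to 85 mm and grips with 20 to 120 N. Pads are 22 mm wide; open, the fingers measure 114 mm over their backs; the gripper's body (76 mm by 85 mm) begins 54 mm behind the grasp point. The pads swing forward as they close: fully open they stand 13 mm farther back than shut.
Start: joints at [-1.351, 0.477, 0.022, 1.555, -0.011, 1.109, -0.083], TCP at [0.217, 0.639, 0.242] pointing down, gripper open.
Joint ranges: [-2.96, 2.96], [-0.34, 2.1], [-1.41, 1.46], [0.24, 2.44], [-1.37, 4.51], [0.17, 1.92], [-2.96, 2.96]. Speed limits (rad/s): [2.39, 2.39, 3.14, 3.14, 3.14, 3.14, 3.14].

INTERFACE

Orientations are given as a rotation vector (axis times angle).
In Python, from bench import r gives the robot as it stands.
- The arm moves only by the tool send_rows, never from a script. Its argument "deltas" is a list of rows, each an object of numbers: "dx", "dy", "dz": the shift along the world's x, y, z in mm; "rx", "ry", "rz": the turn, a rotation vector about the world's x, y, z in degrees. A call has 1 to 5 rows; each row is the pose to reach, as a shift and turn from the pose commanded when the call began; what a row does not reach only later rows make up. A row lasts 1/12 s, in which the tool goes at most 41.7 mm and 7.16 degrees, less where a joint would pass 70% of its speed; a pose out of reach is approached as far as the arm can. A call with a gripper value outside its range is refused whole. "jaw" is the finger opening in mm, from 0 to 85.4, set as the call begins (left out, the last holds). The fingers move at their own pace and stop on an object; "newtons" is the grip in N (left out, the last holds). Time passes only in rows, so rows that repeat a pose let the fingers close. It gives the time, the measured TCP pose, the force, the opening and the grip force at its end, in the units of the state.
- r.get_obs(): the state, without advancing time (a new reading comes with each control period).
- r.grab_frame(name): name is "scene" or "top" or "wrist"; returns a dict with "frame" (480x640x3 uint8, blue, green, red), "z_map" (480x640 float32, m along the optical axis (not along the pixel's ray), 0 where there is no reading), "vertical_fov" (degrees; the focal length in pixels is half the picture's height over the tangent of half this angle, whatever the lens; pixels are square), "cx", "cy" (the principal point, pixels), "xyz" and "orientation" of the camera in the world. Camera axes: x right, y down, z forward; pixel columns grow to the right and rows downward; lengths in m; the calibration is good to about 2 mm. A picture is of the moment at which its call begins.
- r.hand_in(): hands the job in; it is judged then, once.
The state is a dict: "clock": time; "joints": joint angles; "qvel": joint speeds; "tau": joint torques, N m; "tcp_pos": TCP position; "orientation": TCP orientation; "contact_force": force on the tool from outside, world axes, zero at the start; "moment": the same for the moment, N m; "grip_width": finger opening in m; "gripper_force": force on a finger pad.
Only numpy, scipy, OpenCV 4.12 (cv2) and the standard library are available. Lean on these libraries where they do the work, as an engineer would, in place of code of your own. Each camera call takes 0.05 s, during which the arm holds its last target. There are 200 camera calls.

## Working session

There is one attempt and no reset: what is moved stays moved. The work goes in short steps, Python scripts to look and compute and a tool call to move; the robot and the scene stay as the last step left them, time stands still between calls to the robot, and variables do not carry over. Pictures are saved under pics/ and viewed, at most 10 in all, crops included, and the job is handed in when it is done.

Besides the shell and the picture viewer there is one more tool, called after "Call:" as name(argument=value, ...) on one line, values as JSON. send_rows: Moves the arm, as the interface text tells. Its arguments: {"type":"object","properties":{"deltas":{"type":"array","items":{"type":"object","properties":{"dx":{"type":"number"},"dy":{"type":"number"},"dz":{"type":"number"},"rx":{"type":"number"},"ry":{"type":"number"},"rz":{"type":"number"}}}},"jaw":{"type":"number"},"newtons":{"type":"number"}},"required":["deltas"]}

```bash
mkdir -p pics; ls
cat > h.py <<'E'
import numpy as np, cv2
from scipy.spatial.transform import Rotation as R
from bench import r
def grab(n,save=None):
    f=r.grab_frame(n)
    if save: cv2.imwrite('pics/'+save,f['frame'])
    return f
def cam(f):
    F=240/np.tan(np.radians(f['vertical_fov'])/2)
    o=np.array(f['orientation']); M=R.from_rotvec(o).as_matrix() if o.size==3 else (o.reshape(3,3) if o.size==9 else R.from_quat(o).as_matrix())
    return F,M,np.array(f['xyz'])
def onplane(f,u,v,z):
    F,M,p=cam(f); d=M@np.array([(u-f['cx'])/F,(v-f['cy'])/F,1]); return p+d*(z-p[2])/d[2]
def depthpt(f,u,v):
    F,M,p=cam(f); Z=f['z_map'][int(v),int(u)]; return p+M@(Z*np.array([(u-f['cx'])/F,(v-f['cy'])/F,1]))
def proj(f,P):
    F,M,p=cam(f); c=M.T@(np.array(P)-p); return f['cx']+F*c[0]/c[2], f['cy']+F*c[1]/c[2]
def blobs(f,lo,hi,amin=20):
    h=cv2.cvtColor(f['frame'],cv2.COLOR_BGR2HSV); m=cv2.inRange(h,np.array(lo),np.array(hi))
    n,l,s,c=cv2.connectedComponentsWithStats(m)
    return [(*c[i].round(1),int(s[i,4])) for i in range(1,n) if s[i,4]>=amin]
E
python3 - <<'E'
from h import *
o=r.get_obs(); print(o)
for n in('scene','top'):
    f=grab(n,n+'0.png'); print(n,f['xyz'],f['orientation'],f['vertical_fov'],f['cx'],f['cy'])
    for nm,lo,hi in(('orange',(5,150,120),(20,255,255)),('green',(45,100,60),(85,255,255)),('red',(0,150,100),(4,255,255))): print(nm,blobs(f,lo,hi,6))
E
```

```text
pics
{'clock': 0.0, 'joints': array([-1.35106654,  0.47780144,  0.02236281,  1.5564364 , -0.01150361,
        1.10927446, -0.08309824]), 'qvel': array([ 0.00092077,  0.00052713, -0.0009127 , -0.00062365,  0.00132243,
        0.00223165, -0.00052252]), 'tau': array([-8.88783998e-04, -5.96460235e+01,  1.60761025e+00, -2.81203169e+01,
        1.25549655e-02,  9.31901392e-03,  2.87253170e-05]), 'tcp_pos': array([0.21718749, 0.63851685, 0.24133159]), 'orientation': array([-5.12623610e-01, -3.09933092e+00,  2.80312680e-03]), 'contact_force': array([-0.63663209, -0.12215058, -0.00745544]), 'moment': array([-0.01715203,  0.0589681 ,  0.0017524 ]), 'gripper_force': 0.0, 'grip_width': 0.08550485368225813}
scene [-0.20814596 -0.90391406  0.75671812] [-1.96973791  0.77271891 -0.41615283] 53.190618633431434 313.3591872589278 232.6852888428249
orange [(np.float64(273.2), np.float64(214.7), 10), (np.float64(199.2), np.float64(257.4), 54), (np.float64(493.5), np.float64(460.3), 54), (np.float64(502.8), np.float64(464.8), 23)]
green [(np.float64(291.8), np.float64(245.1), 33), (np.float64(372.9), np.float64(307.9), 31), (np.float64(501.9), np.float64(311.0), 53), (np.float64(514.0), np.float64(320.4), 42)]
red []
top [ 0.38283044 -0.01245291  1.36291065] [-2.18414759  2.15860535 -0.16640856] 52.11012383165914 317.10414683802895 239.12727467083752
orange []
green [(np.float64(484.1), np.float64(180.7), 21), (np.float64(499.5), np.float64(186.0), 8), (np.float64(304.1), np.float64(258.4), 46), (np.float64(418.7), np.float64(265.0), 26)]
red []
```

View pics/scene0.png

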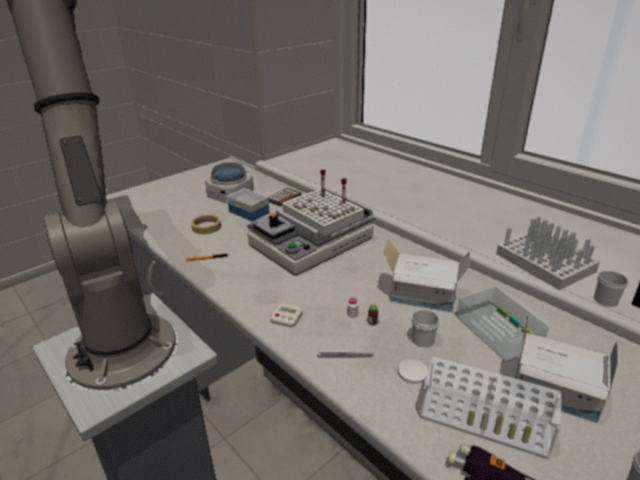

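View pics/top0.png

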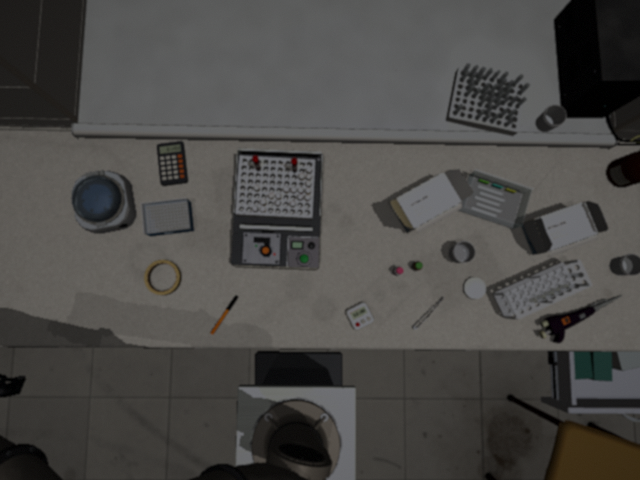

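The scene view shows the shaker with its knob (orange disc at about 273,215) and green button (292,245). In the top view the knob is at about (265,250), the button at (304,258), and the rack spans about (235..320, 152..215).

Run:
```python
from h import *
f=grab('top'); F,M,p=cam(f)
v,u=np.mgrid[0:480,0:640]; Z=f['z_map']
P=p+(np.stack([(u-f['cx'])/F,(v-f['cy'])/F,np.ones_like(u)],-1)*Z[...,None])@M.T
m=((P[...,2]>.03)&(P[...,2]<.2)&(u>220)&(u<335)&(v>140)&(v<280)).astype('u1')
n,l,s,c=cv2.connectedComponentsWithStats(m); i=1+s[1:,4].argmax(); m=l==i
mh=m&(P[...,2]<.075)&(P[...,2]>.04)
for mm in (m,mh):
  rc=cv2.minAreaRect((P[mm][:,:2]*1000).astype('f4')); print(s[i],rc)
g=m&(P[...,2]>.085)&(P[...,2]<.095); gl=cv2.connectedComponentsWithStats(g.astype('u1'))
for k in range(1,gl[0]):
  if gl[2][k,4]>100: print('z85-95',gl[2][k],cv2.minAreaRect((P[gl[1]==k][:,:2]*1000).astype('f4')))
for lo,hi in (((5,120,60),(22,255,255)),((45,90,40),(85,255,255)),((0,150,40),(4,255,255))):
  for b in blobs(f,lo,hi,3):
    if 225<b[0]<330 and 140<b[1]<275: print(b,depthpt(f,b[0],b[1]),onplane(f,b[0],b[1],.128),onplane(f,b[0],b[1],.07))
f2=grab('scene')
for lo,hi in (((5,120,60),(22,255,255)),((45,90,40),(85,255,255))):
  for b in blobs(f2,lo,hi,3):
    if 225<b[0]<330 and 140<b[1]<275: print('sc',b,depthpt(f2,b[0],b[1]),onplane(f2,b[0],b[1],.128),onplane(f2,b[0],b[1],.07))
im=cv2.resize(f['frame'][145:275,225:330],None,fx=5,fy=5,interpolation=cv2.INTER_CUBIC)
im=cv2.convertScaleAbs(im,alpha=2); cv2.imwrite('pics/c1.png',cv2.resize(im,(480,594)))
```

```text
[  231   149    93   122 10342] ((622.24951171875, 55.590660095214844), (234.4635772705078, 312.0034484863281), 88.62279510498047)
[  231   149    93   122 10342] ((622.4896240234375, 55.45146179199219), (234.27867126464844, 311.8751525878906), 88.53154754638672)
z85-95 [243 228  40  37 909] ((522.029541015625, 93.47018432617188), (99.54489135742188, 95.19149017333984), 88.2281494140625)
(np.float64(265.1), np.float64(249.9), 39) [0.50726368 0.08262646 0.12634632] [0.50709727 0.08249931 0.128     ] [0.51293371 0.08695893 0.07      ]
(np.float64(303.6), np.float64(258.1), 55) [ 0.49113039 -0.01487445  0.08610134] [ 0.48757651 -0.01479499  0.128     ] [ 0.49249611 -0.01490499  0.07      ]
(np.float64(255.1), np.float64(159.6), 19) [0.72175055 0.10690442 0.1932024 ] [0.74064279 0.11355769 0.128     ] [0.75744815 0.11947602 0.07      ]
(np.float64(293.9), np.float64(161.6), 16) [0.71770598 0.01213432 0.19594517] [0.73720371 0.01356589 0.128     ] [0.75384754 0.01478791 0.07      ]
sc (np.float64(286.2), np.float64(197.9), 32) [0.75033394 0.33400119 0.01394632] [0.60315797 0.14391752 0.128     ] [0.67800173 0.24058124 0.07      ]
sc (np.float64(316.3), np.float64(208.7), 3) [0.64347345 0.05253627 0.1095767 ] [0.61922893 0.02530734 0.128     ] [0.69555525 0.11102913 0.07      ]
sc (np.float64(273.0), np.float64(215.2), 21) [0.50207376 0.07899436 0.12990151] [0.50422828 0.08197611 0.128     ] [0.56994566 0.17292566 0.07      ]
sc (np.float64(291.6), np.float64(244.9), 37) [ 0.4895249  -0.01469203  0.07731352] [ 0.43747568 -0.08103179  0.128     ] [ 0.49703505 -0.00511991  0.07      ]
```

View pics/c1.png

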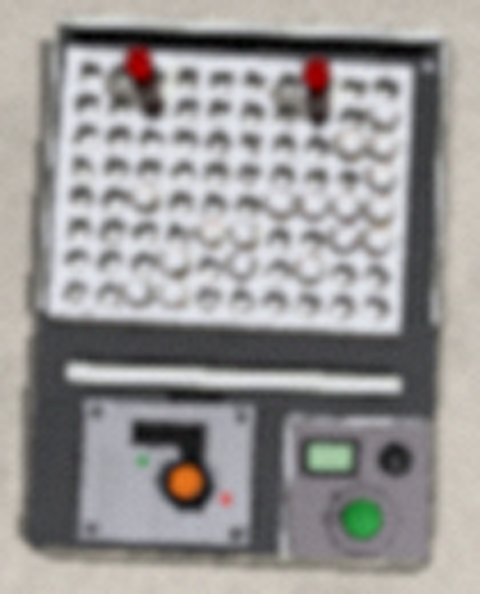

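Call:
send_rows(deltas=[{"dx": 16,"dy": -36,"rz": 3.5},{"dx": 33,"dy": -73,"rz": 7},{"dx": 49,"dy": -109,"rz": 10.5},{"dx": 66,"dy": -146,"rz": 14},{"dx": 82,"dy": -182,"rz": 17.4}], jaw=0, newtons=60)

```text
$.deltas[0]: bad value
```

Call:
send_rows(deltas=[{"dx": 16,"dy": -36},{"dx": 33,"dy": -73},{"dx": 49,"dy": -109},{"dx": 66,"dy": -146},{"dx": 82,"dy": -182}])

```text
$.deltas[0]: bad value
```

Call:
send_rows(deltas=[{"dx": 16,"dy": -36},{"dx": 33,"dy": -73},{"dx": 49,"dy": -109},{"dx": 66,"dy": -146},{"dx": 82,"dy": -182}])

```text
$.deltas[0]: bad value
```

Call:
send_rows(deltas=[{"dx": 16,"dy": -36,"dz": 0,"rx": 0,"ry": 0,"rz": 3.5},{"dx": 33,"dy": -73,"dz": 0,"rx": 0,"ry": 0,"rz": 7},{"dx": 49,"dy": -109,"dz": 0,"rx": 0,"ry": 0,"rz": 10.5},{"dx": 66,"dy": -146,"dz": 0,"rx": 0,"ry": 0,"rz": 14},{"dx": 82,"dy": -182,"dz": 0,"rx": 0,"ry": 0,"rz": 17.4}], jaw=0, newtons=60)

```text
clock: 0.62
tcp_pos: [0.2999, 0.4549, 0.2421]
orientation: [0.033, 3.141, -0.001]
contact_force: [1.4, -0.3, -0.5]
grip_width: 0.0253
gripper_force: 0.0
```

Call:
send_rows(deltas=[{"dx": 16,"dy": -36,"dz": 0,"rx": 0,"ry": 0,"rz": 0},{"dx": 33,"dy": -73,"dz": 0,"rx": 0,"ry": 0,"rz": 0},{"dx": 49,"dy": -109,"dz": 0,"rx": 0,"ry": 0,"rz": 0},{"dx": 66,"dy": -146,"dz": 0,"rx": 0,"ry": 0,"rz": 0},{"dx": 82,"dy": -182,"dz": 0,"rx": 0,"ry": 0,"rz": 0}])

```text
clock: 1.03
tcp_pos: [0.3818, 0.273, 0.2424]
orientation: [0.038, 3.141, 0.0]
contact_force: [0.5, 0.1, -0.3]
grip_width: 0.0001
gripper_force: 0.0
```

Call:
send_rows(deltas=[{"dx": 16,"dy": -36,"dz": 0,"rx": 0,"ry": 0,"rz": 0},{"dx": 33,"dy": -73,"dz": 0,"rx": 0,"ry": 0,"rz": 0},{"dx": 49,"dy": -109,"dz": 0,"rx": 0,"ry": 0,"rz": 0},{"dx": 66,"dy": -146,"dz": 0,"rx": 0,"ry": 0,"rz": 0},{"dx": 82,"dy": -182,"dz": 0,"rx": 0,"ry": 0,"rz": 0}])

```text
clock: 1.45
tcp_pos: [0.4637, 0.091, 0.2426]
orientation: [0.038, 3.141, 0.001]
contact_force: [0.5, 0.9, 0.2]
grip_width: 0.0001
gripper_force: 0.0
```

Run:
```python
from h import *
o=r.get_obs(); print(o['tcp_pos'],o['orientation'])
f=grab('wrist','w1.png'); print(f['xyz'],f['orientation'])
for lo,hi in (((5,120,60),(22,255,255)),((45,90,40),(85,255,255)),((0,150,60),(4,255,255))):
  for b in blobs(f,lo,hi,10): print(b,depthpt(f,b[0],b[1]),onplane(f,b[0],b[1],.128),onplane(f,b[0],b[1],.077))
```

```text
[0.4637413  0.09098808 0.24255928] [3.80528518e-02 3.14083639e+00 5.77622095e-04]
[0.38347962 0.09291527 0.37429755] [2.07480385 2.02443661 0.32381909]
(np.float64(450.8), np.float64(49.3), 849) [0.31957601 0.21225253 0.00981632] [0.34029687 0.17355721 0.128     ] [0.33135516 0.19025547 0.077     ]
(np.float64(313.6), np.float64(288.1), 255) [0.50189501 0.08240647 0.12879138] [0.50227671 0.08237259 0.128     ] [0.52687562 0.08018956 0.077     ]
(np.float64(517.0), np.float64(401.0), 69) [0.72142643 0.32984909 0.01329643] [0.61404808 0.25456635 0.128     ] [0.66179111 0.28803889 0.077     ]
(np.float64(208.4), np.float64(412.0), 21) [ 0.63921324 -0.02260654  0.10695728] [ 0.6190841  -0.01351366  0.128     ] [ 0.66786992 -0.03555154  0.077     ]
(np.float64(207.0), np.float64(252.8), 463) [ 0.48844285 -0.01305379  0.0803547 ] [0.47142933 0.00412277 0.128     ] [ 0.48964077 -0.01426319  0.077     ]
(np.float64(347.4), np.float64(287.0), 23) [0.51912135 0.110601   0.09240991] [0.50199572 0.10836806 0.128     ] [0.52653645 0.11156782 0.077     ]
(np.float64(41.7), np.float64(55.9), 41) [ 0.31760497 -0.16044111  0.01903245] [ 0.33781016 -0.08273119  0.128     ] [ 0.32835354 -0.1191017   0.077     ]
(np.float64(292.4), np.float64(266.1), 14) [0.4984165  0.06320906 0.09170204] [0.48365344 0.06702467 0.128     ] [0.5043961  0.06166359 0.077     ]
```

View pics/w1.png

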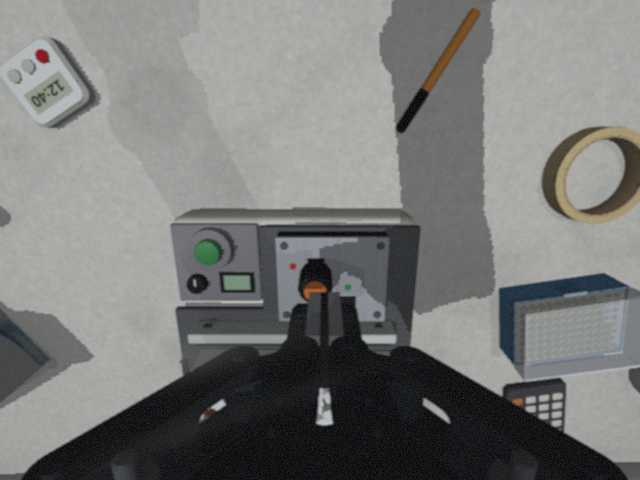

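The wrist view shows the fingertips just over the knob (disc at 314,288), the green dot at (347,287), the red dot at (292,266), and the button at (207,253) with the dial at (198,284). I'll descend on the robot side of the knob.

Call:
send_rows(deltas=[{"dx": -2,"dy": -8,"dz": -35,"rx": 0,"ry": 0,"rz": 0},{"dx": -2,"dy": -8,"dz": -70,"rx": 0,"ry": 0,"rz": 0},{"dx": -2,"dy": -8,"dz": -100,"rx": 0,"ry": 0,"rz": 0},{"dx": -2,"dy": -8,"dz": -128,"rx": 0,"ry": 0,"rz": 0},{"dx": -2,"dy": -8,"dz": -128,"rx": 0,"ry": 0,"rz": 0}])

```text
clock: 1.92
tcp_pos: [0.4578, 0.0843, 0.1101]
orientation: [-0.037, -3.133, 0.005]
contact_force: [-0.8, -0.3, 0.6]
grip_width: 0.0001
gripper_force: 0.0
```

Call:
send_rows(deltas=[{"dx": 3,"dy": 0,"dz": 0,"rx": 0,"ry": 0,"rz": 0},{"dx": 6,"dy": 0,"dz": 0,"rx": 0,"ry": 0,"rz": 0},{"dx": 9,"dy": 0,"dz": 0,"rx": 0,"ry": 0,"rz": 0},{"dx": 12,"dy": 0,"dz": 0,"rx": 0,"ry": 0,"rz": 0},{"dx": 15,"dy": 0,"dz": 0,"rx": 0,"ry": 0,"rz": 0}])

```text
clock: 2.33
tcp_pos: [0.4776, 0.0854, 0.1157]
orientation: [0.038, 3.139, 0.002]
contact_force: [0.5, 0.2, 0.2]
grip_width: -0.0004
gripper_force: 0.0
```

Call:
send_rows(deltas=[{"dx": 3,"dy": -2,"dz": 0,"rx": 0,"ry": 0,"rz": 0},{"dx": 6,"dy": -2,"dz": 0,"rx": 0,"ry": 0,"rz": 0},{"dx": 8,"dy": -2,"dz": 0,"rx": 0,"ry": 0,"rz": 0},{"dx": 10,"dy": -2,"dz": 0,"rx": 0,"ry": 0,"rz": 0},{"dx": 12,"dy": -2,"dz": 0,"rx": 0,"ry": 0,"rz": 0}])

```text
clock: 2.75
tcp_pos: [0.4879, 0.0829, 0.1142]
orientation: [-0.038, -3.14, 0.0]
contact_force: [-3.6, -0.5, 3.4]
grip_width: 0.0001
gripper_force: 1.6
```

Call:
send_rows(deltas=[{"dx": 2,"dy": 0,"dz": 0,"rx": 0,"ry": 0,"rz": 0},{"dx": 4,"dy": 0,"dz": 0,"rx": 0,"ry": 0,"rz": 0},{"dx": 6,"dy": 0,"dz": 0,"rx": 0,"ry": 0,"rz": 0},{"dx": 8,"dy": 0,"dz": 0,"rx": 0,"ry": 0,"rz": 0},{"dx": 10,"dy": 0,"dz": 0,"rx": 0,"ry": 0,"rz": 0}])

```text
clock: 3.17
tcp_pos: [0.4983, 0.0827, 0.1142]
orientation: [-0.038, -3.141, 0.001]
contact_force: [-3.7, -2.2, 1.5]
grip_width: -0.0
gripper_force: 1.7
```

Call:
send_rows(deltas=[{"dx": 2,"dy": 0,"dz": 0,"rx": 0,"ry": 0,"rz": 0},{"dx": 4,"dy": 0,"dz": 0,"rx": 0,"ry": 0,"rz": 0},{"dx": 6,"dy": 0,"dz": 0,"rx": 0,"ry": 0,"rz": 0},{"dx": 8,"dy": 0,"dz": 0,"rx": 0,"ry": 0,"rz": 0},{"dx": 10,"dy": 0,"dz": 0,"rx": 0,"ry": 0,"rz": 0}])

```text
clock: 3.58
tcp_pos: [0.5076, 0.0826, 0.1141]
orientation: [-0.038, -3.139, 0.001]
contact_force: [-6.4, -3.5, 4.6]
grip_width: 0.0004
gripper_force: 3.0
```

Call:
send_rows(deltas=[{"dx": 1.5,"dy": 0,"dz": 0,"rx": 0,"ry": 0,"rz": 0},{"dx": 3,"dy": 0,"dz": 0,"rx": 0,"ry": 0,"rz": 0},{"dx": 4.5,"dy": 0,"dz": 0,"rx": 0,"ry": 0,"rz": 0},{"dx": 4.5,"dy": 0,"dz": 0,"rx": 0,"ry": 0,"rz": 0}])

```text
clock: 3.92
tcp_pos: [0.5113, 0.0826, 0.114]
orientation: [-0.038, -3.137, 0.001]
contact_force: [-7.7, -2.0, 5.2]
grip_width: -0.0001
gripper_force: 4.1
```

Call:
send_rows(deltas=[{"dx": 1.5,"dy": 0,"dz": 0,"rx": 0,"ry": 0,"rz": 0},{"dx": 3,"dy": 0,"dz": 0,"rx": 0,"ry": 0,"rz": 0},{"dx": 4.5,"dy": 0,"dz": 0,"rx": 0,"ry": 0,"rz": 0},{"dx": 4.5,"dy": 0,"dz": 0,"rx": 0,"ry": 0,"rz": 0}])

```text
clock: 4.25
tcp_pos: [0.5117, 0.0826, 0.1133]
orientation: [-0.037, -3.129, 0.002]
contact_force: [-19.3, -0.1, 15.0]
grip_width: -0.0001
gripper_force: 9.8
```

Run:
```python
from h import *
f=grab('wrist'); 
for lo,hi in (((5,120,60),(22,255,255)),((45,90,40),(85,255,255)),((0,150,60),(4,255,255))):
  for b in blobs(f,lo,hi,10): print(b,depthpt(f,b[0],b[1]))
f=grab('top'); cv2.imwrite('pics/t2.png',cv2.convertScaleAbs(cv2.resize(f['frame'][145:275,225:330],None,fx=4.5,fy=4.5,interpolation=cv2.INTER_CUBIC),alpha=2))
```

```text
(np.float64(324.0), np.float64(400.1), 296) [0.53798366 0.0821523  0.12841702]
(np.float64(129.9), np.float64(250.6), 1494) [ 0.48806403 -0.01350717  0.079783  ]
(np.float64(381.0), np.float64(313.4), 83) [0.5195378  0.11056121 0.09162383]
(np.float64(281.8), np.float64(275.6), 80) [0.49849505 0.06304236 0.09125655]
```

View pics/t2.png

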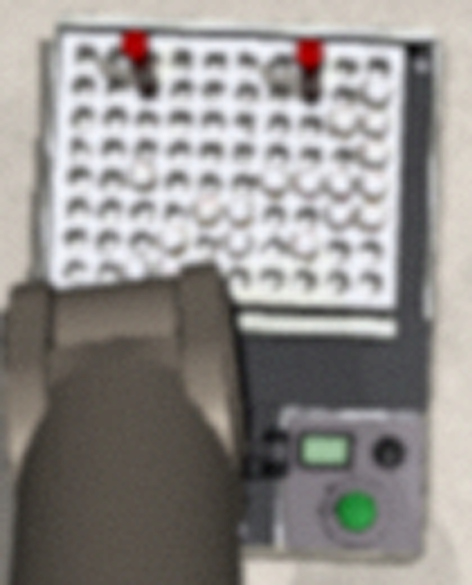

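The top view shows the rack flush against the rear fence (gap at row ~35 gone) with the bar hard behind it; the knob is at the corner. Next I go round to the knob's right side.

Call:
send_rows(deltas=[{"dx": -22,"dy": 0,"dz": 0,"rx": 0,"ry": 0,"rz": 0},{"dx": -22,"dy": -22,"dz": 0,"rx": 0,"ry": 0,"rz": 0},{"dx": -22,"dy": -44,"dz": 0,"rx": 0,"ry": 0,"rz": 0},{"dx": -2,"dy": -44,"dz": 0,"rx": 0,"ry": 0,"rz": 0},{"dx": 20,"dy": -44,"dz": 0,"rx": 0,"ry": 0,"rz": 0}])

```text
clock: 4.77
tcp_pos: [0.5381, 0.0378, 0.1147]
orientation: [0.041, 3.14, 0.0]
contact_force: [0.4, 0.7, 0.4]
grip_width: -0.0002
gripper_force: 0.0
```

Call:
send_rows(deltas=[{"dx": 0,"dy": 0,"dz": 0,"rx": 0,"ry": 0,"rz": 0},{"dx": 0,"dy": 3,"dz": 0,"rx": 0,"ry": 0,"rz": 0},{"dx": 0,"dy": 6,"dz": 0,"rx": 0,"ry": 0,"rz": 0},{"dx": 0,"dy": 9,"dz": 0,"rx": 0,"ry": 0,"rz": 0},{"dx": 0,"dy": 12,"dz": 0,"rx": 0,"ry": 0,"rz": 0}])

```text
clock: 5.18
tcp_pos: [0.5368, 0.0519, 0.1142]
orientation: [-0.037, -3.141, -0.0]
contact_force: [-0.6, 0.2, -0.5]
grip_width: -0.0005
gripper_force: 0.0
```

Call:
send_rows(deltas=[{"dx": 0,"dy": 2.5,"dz": 0,"rx": 0,"ry": 0,"rz": 0},{"dx": 0,"dy": 5,"dz": 0,"rx": 0,"ry": 0,"rz": 0},{"dx": 0,"dy": 7.5,"dz": 0,"rx": 0,"ry": 0,"rz": 0},{"dx": 0,"dy": 10,"dz": 0,"rx": 0,"ry": 0,"rz": 0},{"dx": 0,"dy": 12,"dz": 0,"rx": 0,"ry": 0,"rz": 0}])

```text
clock: 5.6
tcp_pos: [0.5372, 0.0629, 0.1143]
orientation: [-0.038, -3.141, 0.001]
contact_force: [0.2, -2.3, -0.3]
grip_width: 0.0001
gripper_force: 1.3
```

Call:
send_rows(deltas=[{"dx": 0,"dy": 2,"dz": 0,"rx": 0,"ry": 0,"rz": 0},{"dx": 0,"dy": 4,"dz": 0,"rx": 0,"ry": 0,"rz": 0},{"dx": 0,"dy": 6,"dz": 0,"rx": 0,"ry": 0,"rz": 0},{"dx": 0,"dy": 8,"dz": 0,"rx": 0,"ry": 0,"rz": 0},{"dx": 0,"dy": 10,"dz": 0,"rx": 0,"ry": 0,"rz": 0}])

```text
clock: 6.02
tcp_pos: [0.5374, 0.0732, 0.1143]
orientation: [0.038, 3.141, -0.0]
contact_force: [-0.4, -3.3, -0.5]
grip_width: -0.0001
gripper_force: 1.3
```

Call:
send_rows(deltas=[{"dx": 0,"dy": 2,"dz": 0,"rx": 0,"ry": 0,"rz": 0},{"dx": 0,"dy": 4,"dz": 0,"rx": 0,"ry": 0,"rz": 0},{"dx": 0,"dy": 6,"dz": 0,"rx": 0,"ry": 0,"rz": 0},{"dx": 0,"dy": 8,"dz": 0,"rx": 0,"ry": 0,"rz": 0},{"dx": 0,"dy": 9,"dz": 0,"rx": 0,"ry": 0,"rz": 0}])

```text
clock: 6.43
tcp_pos: [0.5375, 0.0825, 0.1143]
orientation: [0.037, 3.141, 0.0]
contact_force: [0.8, -3.4, -0.7]
grip_width: 0.0002
gripper_force: 1.3
```

Call:
send_rows(deltas=[{"dx": 0,"dy": 1.5,"dz": 0,"rx": 0,"ry": 0,"rz": 0},{"dx": 0,"dy": 3,"dz": 0,"rx": 0,"ry": 0,"rz": 0},{"dx": 0,"dy": 4,"dz": 0,"rx": 0,"ry": 0,"rz": 0},{"dx": 0,"dy": 4,"dz": 0,"rx": 0,"ry": 0,"rz": 0}])

```text
clock: 6.77
tcp_pos: [0.5375, 0.0834, 0.1144]
orientation: [0.041, 3.141, -0.005]
contact_force: [1.1, -9.3, 0.4]
grip_width: 0.0002
gripper_force: 4.5
```

Call:
send_rows(deltas=[{"dx": 0,"dy": 1.5,"dz": 0,"rx": 0,"ry": 0,"rz": 0},{"dx": 0,"dy": 3,"dz": 0,"rx": 0,"ry": 0,"rz": 0},{"dx": 0,"dy": 3,"dz": 0,"rx": 0,"ry": 0,"rz": 0}])

```text
clock: 7.02
tcp_pos: [0.5375, 0.0837, 0.1144]
orientation: [-0.044, -3.141, 0.009]
contact_force: [0.7, -15.7, 2.4]
grip_width: 0.0004
gripper_force: 7.6
```

Call:
send_rows(deltas=[{"dx": 0,"dy": -20,"dz": 0,"rx": 0,"ry": 0,"rz": 0},{"dx": -10,"dy": -40,"dz": 20,"rx": 0,"ry": 0,"rz": 0},{"dx": -30,"dy": -60,"dz": 60,"rx": 0,"ry": 0,"rz": 0},{"dx": -50,"dy": -75,"dz": 80,"rx": 0,"ry": 0,"rz": 0},{"dx": -60,"dy": -75,"dz": 90,"rx": 0,"ry": 0,"rz": 0}])

```text
clock: 7.43
tcp_pos: [0.4765, 0.011, 0.2072]
orientation: [0.045, 3.139, 0.001]
contact_force: [-0.1, -0.6, 0.4]
grip_width: -0.0001
gripper_force: 0.0
```

Run:
```python
from h import *
o=r.get_obs(); print(o['tcp_pos'],o['contact_force'])
f=grab('wrist','w3.png')
for lo,hi in (((5,120,60),(22,255,255)),((45,90,40),(85,255,255)),((0,150,60),(4,255,255))):
  for b in blobs(f,lo,hi,10): print(b,depthpt(f,b[0],b[1]),onplane(f,*b[:2],.079))
b=[b for b in blobs(f,(45,90,40),(85,255,255),300)]; u,v=map(round,b[0][:2])
F,M,p=cam(f)
for d in range(-50,52,5): print(d,[ (depthpt(f,u+a,v+c)*1000).round(0).tolist() for a,c in((d,0),(0,d))])
```

```text
[0.47651835 0.0110084  0.20718961] [-0.06258736 -0.55634324  0.43422773]
(np.float64(554.2), np.float64(32.0), 832) [0.32961643 0.20413592 0.01192509] [0.34323438 0.16496102 0.079     ]
(np.float64(470.1), np.float64(333.4), 467) [0.53440669 0.10949093 0.13005367] [0.56826911 0.13303379 0.079     ]
(np.float64(604.5), np.float64(411.9), 79) [0.72011483 0.32813769 0.01500997] [0.65604873 0.2658996  0.079     ]
(np.float64(603.6), np.float64(421.6), 80) [0.73540479 0.33118673 0.01401245] [0.66748011 0.26756242 0.079     ]
(np.float64(603.0), np.float64(431.1), 71) [0.74952068 0.33342219 0.01419303] [0.67892855 0.26949302 0.079     ]
(np.float64(602.0), np.float64(440.4), 72) [0.76276728 0.33442673 0.01511466] [0.69036616 0.27102897 0.079     ]
(np.float64(601.2), np.float64(449.5), 70) [0.77768784 0.33712433 0.0145441 ] [0.70180241 0.27273664 0.079     ]
(np.float64(291.8), np.float64(249.3), 650) [ 0.48792842 -0.01412933  0.07911482] [ 0.48796908 -0.01414144  0.079     ]
(np.float64(453.8), np.float64(288.7), 30) [0.51956714 0.11062272 0.09151623] [0.52582366 0.11555213 0.079     ]
(n
[... 646 characters left out ...]
0.0, -31.0, 71.0], [474.0, -14.0, 70.0]]
-15 [[487.0, -26.0, 79.0], [478.0, -14.0, 70.0]]
-10 [[488.0, -22.0, 79.0], [479.0, -13.0, 80.0]]
-5 [[487.0, -18.0, 80.0], [483.0, -14.0, 80.0]]
0 [[487.0, -14.0, 80.0], [487.0, -14.0, 80.0]]
5 [[488.0, -10.0, 79.0], [492.0, -14.0, 78.0]]
10 [[488.0, -6.0, 79.0], [496.0, -14.0, 80.0]]
15 [[491.0, -3.0, 71.0], [501.0, -15.0, 78.0]]
20 [[492.0, 1.0, 69.0], [508.0, -16.0, 71.0]]
25 [[495.0, 5.0, 59.0], [518.0, -17.0, 59.0]]
30 [[495.0, 9.0, 60.0], [522.0, -18.0, 59.0]]
35 [[496.0, 13.0, 59.0], [527.0, -18.0, 60.0]]
40 [[496.0, 18.0, 59.0], [532.0, -18.0, 58.0]]
45 [[496.0, 22.0, 58.0], [537.0, -19.0, 59.0]]
50 [[496.0, 26.0, 59.0], [542.0, -19.0, 59.0]]
```

View pics/w3.png

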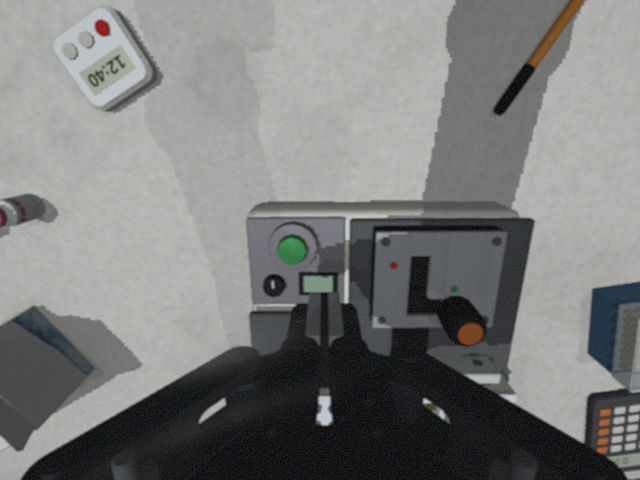

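The wrist view shows the knob at the end of the locking leg (disc at 470,333, i.e. (0.535, 0.110), slot end), and the button clear at (292,249), 9 mm proud of its collar. Now the button.

Call:
send_rows(deltas=[{"dx": 6,"dy": -12,"dz": -20,"rx": 0,"ry": 0,"rz": 0},{"dx": 11.5,"dy": -25,"dz": -50,"rx": 0,"ry": 0,"rz": 0},{"dx": 11.5,"dy": -25,"dz": -80,"rx": 0,"ry": 0,"rz": 0},{"dx": 11.5,"dy": -25,"dz": -102,"rx": 0,"ry": 0,"rz": 0},{"dx": 11.5,"dy": -25,"dz": -109,"rx": 0,"ry": 0,"rz": 0}])

```text
clock: 7.9
tcp_pos: [0.487, -0.0101, 0.0919]
orientation: [-0.036, -3.136, 0.0]
contact_force: [-0.1, 1.3, -0.6]
grip_width: -0.0001
gripper_force: 0.0
```

Call:
send_rows(deltas=[{"dx": 0,"dy": 0,"dz": -2,"rx": 0,"ry": 0,"rz": 0},{"dx": 0,"dy": 0,"dz": -4,"rx": 0,"ry": 0,"rz": 0},{"dx": 0,"dy": 0,"dz": -6,"rx": 0,"ry": 0,"rz": 0},{"dx": 0,"dy": 0,"dz": -8,"rx": 0,"ry": 0,"rz": 0},{"dx": 0,"dy": 0,"dz": -8,"rx": 0,"ry": 0,"rz": 0}])

```text
clock: 8.32
tcp_pos: [0.4898, -0.0104, 0.0882]
orientation: [0.037, 3.139, 0.001]
contact_force: [0.3, 1.8, 2.6]
grip_width: 0.0001
gripper_force: 1.5
```

Call:
send_rows(deltas=[{"dx": 0,"dy": 0,"dz": -1.5,"rx": 0,"ry": 0,"rz": 0},{"dx": 0,"dy": 0,"dz": -3,"rx": 0,"ry": 0,"rz": 0},{"dx": 0,"dy": 0,"dz": -4.5,"rx": 0,"ry": 0,"rz": 0},{"dx": 0,"dy": 0,"dz": -6,"rx": 0,"ry": 0,"rz": 0},{"dx": 0,"dy": 0,"dz": -6,"rx": 0,"ry": 0,"rz": 0}])

```text
clock: 8.73
tcp_pos: [0.49, -0.0104, 0.0848]
orientation: [0.039, 3.139, 0.004]
contact_force: [-12.5, 2.3, 44.6]
grip_width: -0.0001
gripper_force: 22.2
```

Call:
send_rows(deltas=[{"dx": 0,"dy": 0,"dz": 10,"rx": 0,"ry": 0,"rz": 0},{"dx": 0,"dy": 0,"dz": 30,"rx": 0,"ry": 0,"rz": 0},{"dx": 0,"dy": 0,"dz": 65,"rx": 0,"ry": 0,"rz": 0},{"dx": -10,"dy": 0,"dz": 100,"rx": 0,"ry": 0,"rz": 0},{"dx": -20,"dy": 0,"dz": 130,"rx": 0,"ry": 0,"rz": 0}])

```text
clock: 9.15
tcp_pos: [0.4688, -0.0114, 0.2131]
orientation: [0.039, 3.141, -0.001]
contact_force: [0.3, 0.7, 0.0]
grip_width: -0.0001
gripper_force: 0.0
```

Run:
```python
from h import *
f=grab('wrist','w4.png')
for lo,hi in (((5,120,60),(22,255,255)),((45,90,40),(85,255,255))):
  for b in blobs(f,lo,hi,100): print(b,depthpt(f,b[0],b[1]))
f=grab('scene'); cv2.imwrite('pics/s4.png',cv2.resize(f['frame'][140:340,180:460],None,fx=2.5,fy=2.5))
```

```text
(np.float64(580.6), np.float64(37.3), 968) [0.32383735 0.20786124 0.01092791]
(np.float64(496.9), np.float64(338.3), 434) [0.53553494 0.11012612 0.12841886]
(np.float64(320.5), np.float64(255.3), 605) [ 0.48756342 -0.01440555  0.08002908]
```

View pics/w4.png

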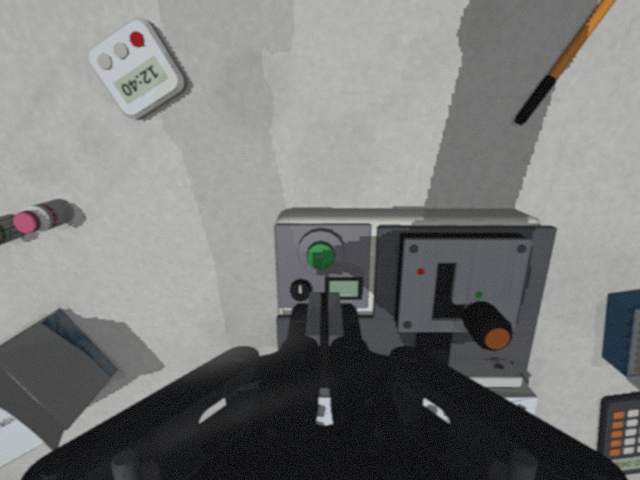

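View pics/s4.png

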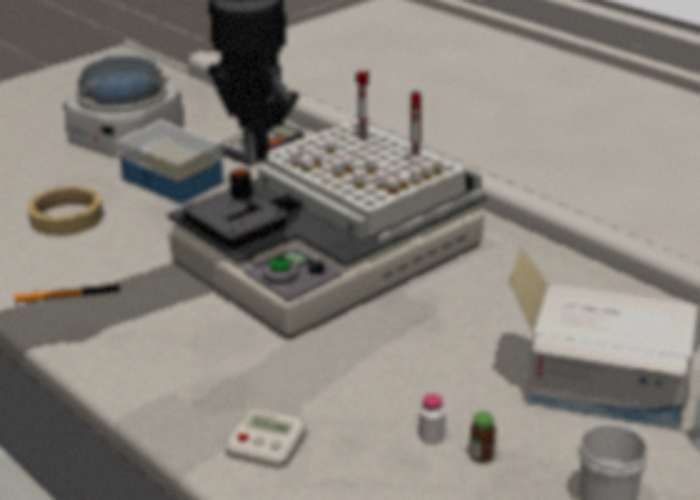

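The knob is locked at (497,338) in the wrist view. The button is back up at z 0.080, the rack is home with both tubes standing, and the bystander objects haven't moved.

```bash
python3 -c "
from bench import r
print(r.hand_in())"
```

```text
the job is handed in; nothing more can be done
None
```

The rack is home against the rear fence and the clamp is locked; after that I pressed the start button fully and it came back up, and the job is handed in (the press peaked at about 45 N at the fingertips).

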